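# Set an eyelet and hang up the mallet

### The job

Set the eyelet in the painted black card: pick up the wooden mallet and with the flat end of its head strike down the sprung pin of the setter that holds the card, with a brisk, central blow from above; leave the empty setter's pin alone. Then put the mallet away by hanging it by its steel eye on the hook of the wooden stand, without knocking over the mallet or disturbing the paint pot, brush, tape, glass or dish.

Things in the scene. Friction and masses are not known exactly. Their poses are not given: they have to be found in the camera images.
- mallet: turned wooden mallet (sizes in mm), 0.28 kg, standing on its head's flat end. Head 62 across (flat end 56), 70 tall; round handle 26 thick, from 70 to 142; then a steel eye: loop of 6 wire in the y-z plane, 44 wide, top at 184, its hole 32 wide (y), from 142 to 178, open along x. Origin: centre of the flat striking end; z up the handle. Gripped along its y, the hole stays free.
- mallet_eye (a point): centre of the hole of the mallet's eye, 160 mm above the mallet's origin
- loaded_setter: fixed bench eyelet setter with a black painted card (135 x 110 x 3) on its base (mm): plywood base 180 x 140 x 12 (50 behind to 130 in front of the pin), dark steel C-frame 95 tall, upright steel sprung pin whose round head (28 across, 12 thick) is the highest part, its flat top 130 above the table. Origin on the pin's axis, on the table; x from the open front to the frame's column, z up
- loaded_setter_pin_top (a point): centre of the top of the pin's head of the setter with the card; 130 mm above the table when up
- loaded_setter_pin (a joint): how far the pin of the setter with the card is down, in m: 0 up, 0.016 fully down; about 2.5 N starts it, 9 N bottoms it; it springs back up when let go
- empty_setter: fixed bench eyelet setter, bare, without a card (mm): plywood base 180 x 140 x 12 (50 behind to 130 in front of the pin), dark steel C-frame 95 tall, upright steel sprung pin whose round head (28 across, 12 thick) is the highest part, its flat top 130 above the table. Origin on the pin's axis, on the table; x from the open front to the frame's column, z up
- empty_setter_pin (a joint): how far the empty setter's pin is down, in m: 0 up, 0.016 fully down
- hook_stand: fixed wooden stand (mm), base 90 x 90, post 20 x 24, 237 tall. From its top a hook of 8 steel bar runs level along the stand's -x (bar axis at 235) to 66 in front of the origin, then up to its tip, 84 in front (top 249). Origin on the table under the post's front face; z up. The mallet hangs by its eye from the level bar; the eye's centre is then 14 mm below the bar's axis.
- hook_seat (a point): point on the axis of the hook's level bar where the eye should hang: 58 mm in front of the stand's origin, 235 mm above the table
- paint_pot: (mm) open white paint pot, radius 34, 50 tall; origin at the centre of its underside. Bystander, sometimes where the mallet might be.
- brush: (mm) flat paint brush lying on the table, 200 long. Bystander.
- tape_roll: (mm) roll of paper tape lying flat, 84 across, 24 tall. Bystander.
- jar: (mm) open glass, radius 38, 100 tall. Bystander.
- eyelet_dish: (mm) shallow steel dish, radius 45, 25 tall. Bystander.

How it is judged:
On the way:
1. the upright mallet strikes the carded setter's pin, axes within 15 mm: pin over 11 of its 16 mm down and still going down faster than 30 mm/s (a blow, not a slow press), mallet touching it (value of joint loaded_setter_pin above 0.011 m and velocity of joint loaded_setter_pin above 0.03 m/s and contact force between mallet and loaded_setter above 0.5 N and horizontal distance between mallet and loaded_setter_pin_top below 0.015 m and angle between mallet's own z axis and vertical below 0.25 rad).
At the end, for the whole second after the job is handed in: the mallet hangs still (under 50 mm/s) and upright (within 0.2 rad), the hook's level bar through its eye between post and upturn: eye centre within 13 mm sideways of the bar and 6 to 22 mm below its axis, stand carrying over 1 N; the pin of the setter with the card up again within 3 mm (x of mallet_eye in the frame of hook_stand between -0.078 and -0.01 m and y of mallet_eye in the frame of hook_stand between -0.013 and 0.013 m and z of mallet_eye in the frame of hook_stand between 0.213 and 0.229 m and contact force between mallet and hook_stand above 1 N and angle between mallet's own z axis and vertical below 0.2 rad and linear speed of mallet below 0.05 m/s and value of joint loaded_setter_pin below 0.003 m); the robot touches nothing.
It fails at once if the empty setter's pin is pushed down more than 3 mm (value of joint empty_setter_pin above 0.003 m).
It fails at once if the mallet tips more than 0.8 rad (angle between mallet's own z axis and vertical above 0.8 rad).
It fails at once if a bystander (paint pot, brush, tape roll, glass, steel dish) is moved more than 40 mm (distance of any of paint_pot, brush, tape_roll, jar, eyelet_dish from where it was at the start of the episode above 0.04 m).
It also fails if it takes over 50 s, if anything falls off the work surface, if the arm or the gripper's body presses on something with over 40 N, if the wrist force passes 120 N, or if a joint passes its speed limit or range.

### The arm

A 7-joint arm with a two-finger parallel gripper is mounted at the origin on the work surface. World frame = base frame: x ahead of the robot, y to its left, z up, the work surface at z = 0. Lengths are in m, angles in rad, forces in N, time in s.
With the tool pointing down it reaches from about 0.35 to 0.9 m from the base axis. Payload 8.1 kg.
Tool frame: the origin (TCP) lies on the centre line of the jaws, within the pads' length; the fingertips stand 11 mm ahead of it and the grasp point (between the pads) lies 8 mm behind it (arm.nose_length is the distance from the TCP to the fingertips, in m); z points along the fingers, y is the line along which they close (so a half turn about z gives the same grasp; the last joint's range is limited). The gripper opens to 92 mm and grips with 3 to 60 N. Pads are 19 mm wide; open, the fingers measure 130 mm over their backs; the gripper's body (75 mm by 190 mm) begins 47 mm behind the grasp point.
Start: joints at [-1.279, 0.434, 0.025, 1.573, -0.012, 1.134, -0.075], TCP at [0.24, 0.577, 0.238] pointing down, gripper open.
Joint ranges: [-2.62, 2.62], [-0.44, 2.09], [-1.27, 1.32], [0.08, 2.57], [-1.32, 4.46], [0.12, 2], [-2.74, 2.74]. Speed limits (rad/s): [2.22, 2.22, 3.01, 3.01, 3.14, 3.14, 3.14].

### API

Orientations are given as a rotation vector (axis times angle).
In Python, from cell import arm gives the robot as it stands.
- The arm moves only by the tool jog_arm, never from a script. Its argument "moves" is a list of rows, each a list of 4 numbers: the shift along the tool's x, y, z in m, then the turn about the tool's z in rad. In form: [[tx, ty, tz, spin], ...]. A call has 1 to 20 rows; each row is the pose to reach, as a shift and turn from the pose commanded when the call began, along the tool's axes at that moment; what a row does not reach only later rows make up. A row lasts 1/8 s, in which the tool goes at most 62.5 mm and 10.7 degrees, less where a joint would pass 70% of its speed; a pose out of reach is approached as far as the arm can. A call with a gripper value outside its range is refused whole. "hand" is the finger opening in m, from 0 to 0.0918, set as the call begins (left out, the last holds). The fingers move at their own pace and stop on an object; "newtons" is the grip in N (left out, the last holds). Time passes only in rows, so rows that repeat a pose let the fingers close. It gives the time, the measured TCP pose, the force, the opening and the grip force at its end, in the units of the state.
- arm.observe(): the state, without advancing time (a new reading comes with each control period).
- arm.get_image(name): name is "scene" or "side" or "wrist"; returns a dict with "color" (480x640x3 uint8, red, green, blue), "z_map" (480x640 float32, m along the optical axis (not along the pixel's ray), 0 where there is no reading), "fx", "fy", "cx", "cy" (pixels), "k1" (the pictures are not rectified: a ray, as slopes to the right and down, at radius r is drawn at 1 + k1 r^2 times it, then the intrinsics apply), "rvec" (rotation vector, rad) and "tvec" (3), from world to camera coordinates, as OpenCV has them. Camera axes: x right, y down, z forward; pixel columns grow to the right and rows downward; lengths in m; the calibration is good to about 2 mm. A picture is of the moment at which its call begins.
- arm.sign_off(): hands the job in; it is judged then, once.
The state is a dict: "clock": time; "joints": joint angles; "dq": joint speeds; "joint_efforts": joint torques, N m; "position": TCP position; "ee_rot": TCP orientation; "force": force on the tool from outside, world axes, zero at the start; "ft_torque": the same for the moment, N m; "width": opening from 0.0 (shut) to 1.0 (fully open); "gripper_force": force on a finger pad.
Only numpy, scipy, OpenCV 4.12 (cv2) and the standard library are available. Lean on these libraries where they do the work, as an engineer would, in place of code of your own. Each camera call takes 0.05 s, during which the arm holds its last target. There are 200 camera calls.

## Working session

There is one attempt and no reset: what is moved stays moved. The work goes in short steps, Python scripts to look and compute and a tool call to move; the robot and the scene stay as the last step left them, time stands still between calls to the robot, and variables do not carry over. Pictures are saved under pics/ and viewed, at most 10 in all, crops included, and the job is handed in when it is done.

Besides the shell and the picture viewer there is one more tool, called after "Emit:" in YAML: its name, and indented under it one key for each argument. jog_arm: Moves the arm, as the interface text tells. Its arguments: {"type":"object","properties":{"moves":{"type":"array"},"hand":{"type":"number"},"newtons":{"type":"number"}},"required":["moves"]}

```bash
ls; mkdir -p pics; cat > h.py <<'E'
import numpy as np, cv2
from cell import arm
def cloud(im):
    h,w=im["z_map"].shape; u,v=np.meshgrid(np.arange(w),np.arange(h))
    d=np.stack([(u-im["cx"])/im["fx"],(v-im["cy"])/im["fy"]],-1); s=d.copy()
    for _ in range(10): s=d/(1+im["k1"]*(s**2).sum(-1,keepdims=True))
    z=im["z_map"]; P=np.dstack([s[...,0]*z,s[...,1]*z,z])
    R=cv2.Rodrigues(np.array(im["rvec"],float))[0]
    P=(P-np.array(im["tvec"]).reshape(3))@R
    P[z==0]=np.nan
    return P
def save(im,n): cv2.imwrite(f"pics/{n}.png",im["color"][...,::-1])
E
python3 - <<'E'
from h import *
import pickle
for n in ("scene","side"):
    im=arm.get_image(n); save(im,n+"0"); pickle.dump(im,open(n+"0.pkl","wb"))
    R=cv2.Rodrigues(np.array(im["rvec"],float))[0]; print(n,-R.T@np.array(im["tvec"]).reshape(3), R[2], im["k1"],im["fx"])
print(arm.observe())
E
```

```text
pics
scene [1.72091579 0.04463782 1.30452015] [-0.7107606  -0.02678492 -0.70292384] -0.171017816814211 596.0418953629269
side [ 0.02221428 -0.51379361  1.0171671 ] [ 0.46945466  0.46348419 -0.75152826] 0.010940848856430001 452.36731618573515
{'clock': 0.1, 'joints': array([-1.27859145,  0.43516257,  0.02497223,  1.57397009, -0.01159347,
        1.13396318, -0.07510268]), 'dq': array([ 0.00182054, -0.00202506,  0.00027143, -0.00338317, -0.00117415,
       -0.00101833, -0.00013492]), 'joint_efforts': array([ 3.36273137e-03, -6.69117379e+01,  9.88216549e-01, -3.15144396e+01,
       -6.05321280e-02,  3.74985463e-02,  1.25795796e-05]), 'position': array([0.24028053, 0.5765197 , 0.23703158]), 'ee_rot': array([-6.16215335e-01, -3.08042425e+00,  2.12256810e-03]), 'force': array([-0.03197418,  0.08083379,  0.31772013]), 'ft_torque': array([ 0.04379696, -0.03245037, -0.01726209]), 'gripper_force': 0.0, 'width': 0.9971139579686041}
```

View pics/scene0.png

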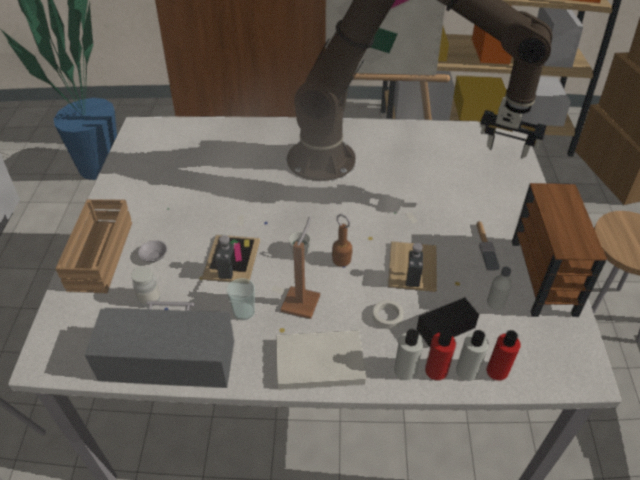

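View pics/side0.png

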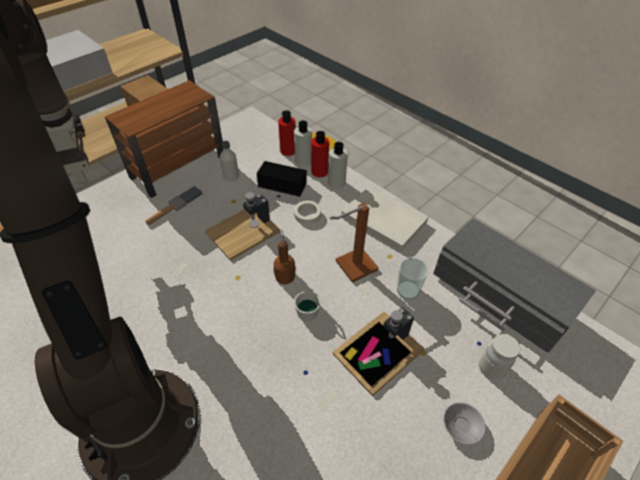

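Scene: mallet at about (342,245), carded setter at (230,258), empty setter at (413,265), hook stand at (300,280) with its hook running up and right to (306,220), pot behind it at (300,243). Side: mallet (285,265), carded setter (380,350), stand (357,240) with its hook to the left at (335,215), empty setter (250,225).

```bash
python3 - <<'E'
from h import *
import pickle
S=pickle.load(open("scene0.pkl","rb"));D=pickle.load(open("side0.pkl","rb"))
a=cv2.resize(S["color"][200:325,190:450],None,fx=3,fy=3,interpolation=cv2.INTER_CUBIC)
b=cv2.resize(D["color"][175:400,200:440],None,fx=2.6,fy=2.6,interpolation=cv2.INTER_CUBIC)
cv2.imwrite("pics/sc.png",a[...,::-1]);cv2.imwrite("pics/sd.png",b[...,::-1])
for n,im,(x0,x1,y0,y1) in (("scene",S,(190,450,200,325)),("side",D,(200,440,175,400))):
    P=cloud(im)[y0:y1,x0:x1]
    for lo,hi in ((.005,.02),(.1,.125),(.125,.16),(.16,.2),(.22,.27)):
        m=((P[...,2]>lo)&(P[...,2]<hi)).astype(np.uint8)
        k,l,st,c=cv2.connectedComponentsWithStats(m)
        for i in range(1,k):
            if st[i,4]>=8: q=P[l==i]; print(n,lo,c[i].round()+[x0,y0],st[i,4],"med",np.median(q,0).round(3),"min",q.min(0).round(3),"max",q.max(0).round(3))
E
```

```text
scene 0.005 [241. 203.] 15 med [ 0.256 -0.259  0.006] min [ 0.239 -0.268  0.005] max [ 0.268 -0.25   0.011]
scene 0.005 [307. 200.] 8 med [ 0.232 -0.042  0.006] min [ 0.23  -0.052  0.005] max [ 0.241 -0.032  0.008]
scene 0.005 [328. 201.] 13 med [0.234 0.031 0.006] min [0.228 0.018 0.005] max [0.248 0.035 0.009]
scene 0.005 [336. 203.] 26 med [0.244 0.053 0.007] min [0.227 0.035 0.005] max [0.267 0.078 0.012]
scene 0.005 [386. 202.] 10 med [0.238 0.22  0.007] min [0.229 0.21  0.005] max [0.245 0.226 0.013]
scene 0.005 [210. 204.] 9 med [ 0.26  -0.364  0.006] min [ 0.249 -0.367  0.005] max [ 0.271 -0.354  0.007]
scene 0.005 [226. 205.] 21 med [ 0.267 -0.306  0.006] min [ 0.252 -0.321  0.005] max [ 0.279 -0.292  0.012]
scene 0.005 [310. 204.] 8 med [ 0.25  -0.031  0.007] min [ 0.242 -0.038  0.006] max [ 0.261 -0.025  0.01 ]
scene 0.005 [374. 205.] 11 med [0.253 0.179 0.006] min [0.238 0.172 0.005] max [0.264 0.186 0.008]
scene 0.005 [405. 204.] 11 med [0.24  0.282 0.007] min [0.229 0.279 0.005] max [0.249 0.289 0.012]
scene 0.005 [250. 209.] 15 med [ 0.289 -0.22   0.007] min [ 0.258 -0
[... 13964 characters left out ...]
 57 med [0.556 0.279 0.129] min [0.542 0.267 0.125] max [0.568 0.297 0.134]
side 0.125 [360. 234.] 101 med [ 0.658 -0.048  0.145] min [ 0.653 -0.054  0.125] max [ 0.67  -0.024  0.16 ]
side 0.125 [282. 245.] 86 med [0.492 0.07  0.139] min [0.481 0.057 0.125] max [0.507 0.09  0.16 ]
side 0.125 [396. 315.] 108 med [ 0.542 -0.259  0.129] min [ 0.529 -0.272  0.125] max [ 0.556 -0.245  0.133]
side 0.16 [361. 224.] 122 med [ 0.658 -0.048  0.18 ] min [ 0.653 -0.055  0.16 ] max [ 0.674 -0.025  0.2  ]
side 0.16 [282. 237.] 37 med [0.489 0.065 0.179] min [0.481 0.055 0.161] max [0.503 0.092 0.185]
side 0.22 [353. 212.] 209 med [ 0.649 -0.034  0.236] min [ 0.57  -0.054  0.22 ] max [ 0.678 -0.012  0.25 ]
```

View pics/sc.png

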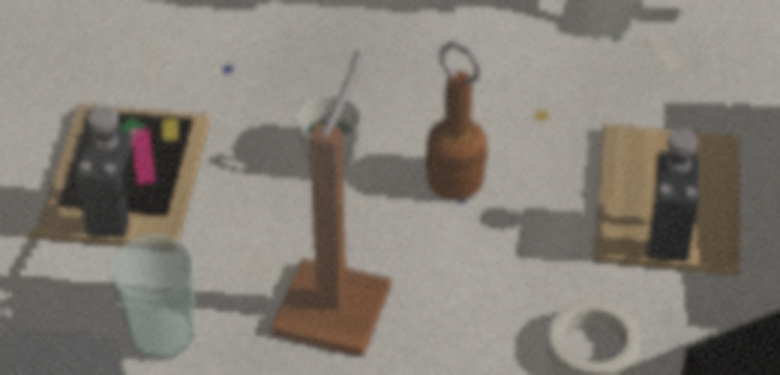

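View pics/sd.png

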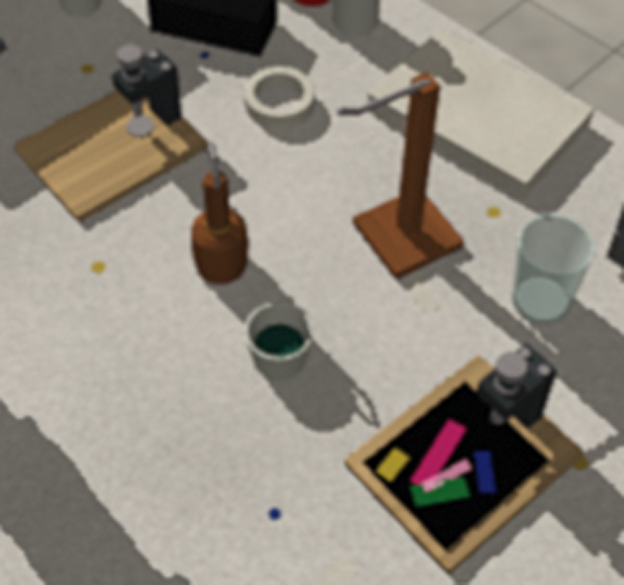

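The crops show the mallet's steel eye open roughly towards the scene camera. The hook's bar runs from the post towards the robot, slightly to +y, with the pot short of its tip. The depth is clean, so I'll fit the axes from it.

```bash
cat > m.py <<'E'
from h import *
import pickle
S=pickle.load(open("scene0.pkl","rb"));D=pickle.load(open("side0.pkl","rb"))
from scipy.optimize import least_squares
def sel(im,c,r,lo,hi):
    P=cloud(im).reshape(-1,3); P=P[~np.isnan(P[:,0])]
    return P[(np.hypot(P[:,0]-c[0],P[:,1]-c[1])<r)&(P[:,2]>lo)&(P[:,2]<hi)]
def circ(Q,rad): return least_squares(lambda p:np.hypot(Q[:,0]-p[0],Q[:,1]-p[1])-rad,Q[:,:2].mean(0),loss="soft_l1",f_scale=.002).x
def ln(Q):
    c=np.median(Q[:,:2],0); vx,vy,x,y=cv2.fitLine(Q[:,:2].astype(np.float32),cv2.DIST_HUBER,0,.001,.001).ravel(); return np.round([x,y,np.degrees(np.arctan2(vy,vx))],4),len(Q)
if __name__=="__main__":
    for n,im in (("scene",S),("side",D)):
        print(n)
        m=sel(im,(.496,.073),.05,.08,.138); print("handle",circ(m,.013))
        m=sel(im,(.496,.073),.05,.015,.045); print("head",circ(m,.031) if len(m)>20 else 0)
        e=sel(im,(.496,.073),.04,.15,.2); print("eye line",ln(e),e.min(0),e.max(0))
        p=sel(im,(.543,-.26),.03,.126,.136); print("pin",(p.min(0)+p.max(0))/2,np.median(p,0))
        h=sel(im,(.605,-.03),.06,.225,.244); h=h[h[:,0]<.645]; print("bar",ln(h),h.min(0),h.max(0))
        t=sel(im,(.605,-.03),.06,.244,.26); print("tip",np.median(t,0),len(t),t.min(0),t.max(0))
        q=sel(im,(.67,-.04),.04,.05,.2); print("post",cv2.minAreaRect(q[:,:2].astype(np.float32)))
        b=sel(im,(.67,-.04),.09,.008,.03); print("base",cv2.minAreaRect(b[:,:2].astype(np.float32)))
        c=sel(im,(.67,-.04),.04,.233,.243);c=c[c[:,0]>.645]; print("posttop",cv2.minAreaRect(c[:,:2].astype(np.float32)))
E
python3 m.py
```

```text
scene
handle [0.49419955 0.07389094]
head [0.49331075 0.07353181]
eye line (array([ 0.4977,  0.0744, 56.7059], dtype=float32), 58) [0.48223313 0.0564998  0.1519506 ] [0.51248765 0.090845   0.18833522]
pin [ 0.54363634 -0.26053035  0.13108785] [ 0.54579753 -0.26083975  0.13117969]
bar (array([  0.6165,  -0.0267, -14.7299], dtype=float32), 56) [ 0.58092265 -0.03755811  0.23557801] [ 0.64423997 -0.01457917  0.24342694]
tip [ 0.58098378 -0.01722896  0.2477879 ] 17 [ 0.57540038 -0.03245641  0.24416202] [ 0.6400986  -0.01457855  0.25363026]
post ((0.6727500557899475, -0.03846742585301399), (0.02137836627662182, 0.031239964067935944), 22.024600982666016)
base ((0.6629447340965271, -0.035135626792907715), (0.1454712599515915, 0.16713456809520721), 7.976341247558594)
posttop ((0.6619500517845154, -0.03838357329368591), (0.023869387805461884, 0.0357363298535347), 69.52745819091797)
side
handle [0.49591402 0.07571326]
head [0.4959381  0.07631517]
eye line (array([ 0.4903,  0.0677, 58.313 ], dtype=float32), 44) [0.48144131 0.0549839  0.15158347] [0.50406687 0.09234471 0.18544801]
pin [ 0.54231652 -0.25819976  0.12934635] [ 0.541979   -0.25874535  0.12885997]
bar (array([  0.6113,  -0.0267, -14.4127], dtype=float32), 87) [ 0.57281617 -0.03937728  0.23022557] [ 0.64369759 -0.01477035  0.24313791]
tip [ 0.57583825 -0.01681271  0.24654168] 12 [ 0.56976682 -0.0196394   0.24467599] [ 0.58179655 -0.01185435  0.25008377]
post ((0.6597063541412354, -0.041643016040325165), (0.019615575671195984, 0.030583402141928673), 23.30146026611328)
base ((0.663925051689148, -0.04035474359989166), (0.09210747480392456, 0.09169276058673859), 76.73040008544922)
posttop ((0.6623156070709229, -0.0401468425989151), (0.023049237206578255, 0.031126132234930992), 86.92253112792969)
```

```bash
cat > g.py <<'E'
from h import *
import sys
from scipy.spatial.transform import Rotation as R
def rel(x,y,z,ang):
    s=arm.observe(); T=R.from_rotvec(s["ee_rot"]); ty=T.as_matrix()[:,1]
    d=np.degrees(np.arctan2(ty[1],ty[0])); sp=-(((ang-d)+90)%180-90)
    print("t",s["clock"],"pos",s["position"].round(4),"yaw_y",d.round(2),"grip",s["width"],s["gripper_force"],"F",s["force"].round(1))
    print((x,y,z,ang),"->",T.inv().apply(np.array([x,y,z])-s["position"]).round(4),"spin",np.radians(sp).round(4))
if __name__=="__main__":
    rel(*map(float,sys.argv[1:5]))
E
python3 g.py .495 .075 .26 57.5
```

```text
t 0.1 pos [0.2403 0.5765 0.237 ] yaw_y 67.38 grip 0.9971139579686041 0.0 F [-0.   0.1  0.3]
(0.495, 0.075, 0.26, 57.5) -> [-0.4281 -0.365  -0.0224] spin 0.1724
```

Emit:
jog_arm:
  moves:
    - [-0.428,-0.365,-0.0224,0.172]
    - [-0.428,-0.365,-0.0224,0.172]
    - [-0.428,-0.365,-0.0224,0.172]
    - [-0.428,-0.365,-0.0224,0.172]
    - [-0.428,-0.365,-0.0224,0.172]
    - [-0.428,-0.365,-0.0224,0.172]
    - [-0.428,-0.365,-0.0224,0.172]
    - [-0.428,-0.365,-0.0224,0.172]
    - [-0.428,-0.365,-0.0224,0.172]
    - [-0.428,-0.365,-0.0224,0.172]
    - [-0.428,-0.365,-0.0224,0.172]
    - [-0.428,-0.365,-0.0224,0.172]
    - [-0.428,-0.365,-0.0224,0.172]
    - [-0.428,-0.365,-0.0224,0.172]
  hand: 0.0918

```text
clock: 1.85
position: [0.4948, 0.0761, 0.2601]
ee_rot: [-0.876, -3.017, -0.0]
force: [0.2, 0.1, -0.3]
width: 1.001
gripper_force: 0.0
```

```bash
python3 - <<'E'
from m import *
im=arm.get_image("wrist"); save(im,"w1")
e=sel(im,(.495,.075),.045,.15,.2); print("eye",ln(e),e.min(0),e.max(0))
h=sel(im,(.495,.075),.05,.03,.07)
from g import rel
rel(.495,.075,.152,57.5)
E
```

```text
eye (array([ 0.4912,  0.0696, 57.3959], dtype=float32), 634) [0.48234563 0.05567699 0.15003729] [0.50820559 0.09323516 0.18492694]
t 1.9 pos [0.4949 0.0759 0.2601] yaw_y 57.58 grip 1.0031658039496811 0.0 F [-0.5  0.8 -1. ]
(0.495, 0.075, 0.152, 57.5) -> [-0.0006 -0.0007  0.1081] spin 0.0014
```

View pics/w1.png

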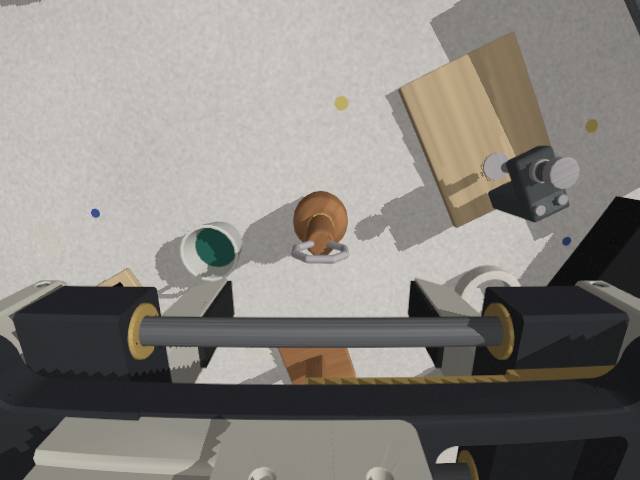

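The wrist view shows the eye at (320,250), centred between the fingers and parallel to the closing line. I'll go down and grip.

Emit:
jog_arm:
  moves:
    - [-0.001,-0.001,0.04,0]
    - [-0.001,-0.001,0.08,0]
    - [-0.001,-0.001,0.1,0]
    - [-0.001,-0.001,0.108,0]
    - [-0.001,-0.001,0.108,0]
    - [-0.001,-0.001,0.108,0]

```text
clock: 2.65
position: [0.496, 0.0741, 0.1531]
ee_rot: [0.878, 3.015, 0.001]
force: [0.4, 0.4, 0.1]
width: 0.998
gripper_force: 0.0
```

Emit:
jog_arm:
  moves:
    - [0,0,0,0]
    - [0,0,0,0]
    - [0,0,0,0]
    - [0,0,0,0]
    - [0,0,0,0]
    - [0,0,0,0]
    - [0,0,0,0]
    - [0,0,0,0]
  hand: 0.02
  newtons: 50

```text
clock: 3.65
position: [0.4954, 0.0741, 0.1521]
ee_rot: [0.878, 3.016, 0.0]
force: [-0.2, -0.3, -0.7]
width: 0.463
gripper_force: 50.0
```

```bash
python3 g.py .495 .075 .36 57.5
```

```text
t 3.65 pos [0.4954 0.0741 0.1521] yaw_y 57.53 grip 0.4633048141327592 49.99995522201061 F [-0.2 -0.3 -0.7]
(0.495, 0.075, 0.36, 57.5) -> [ 0.0009  0.0006 -0.2079] spin 0.0005
```

Emit:
jog_arm:
  moves:
    - [0,0,-0.01,0]
    - [0,0,-0.03,0]
    - [0,0,-0.06,0]
    - [0,0,-0.1,0]
    - [0,0,-0.14,0]
    - [0,0,-0.18,0]
    - [0,0,-0.2,0]
    - [0,0,-0.208,0]
    - [0,0,-0.208,0]

```text
clock: 4.78
position: [0.4952, 0.0739, 0.36]
ee_rot: [-0.879, -3.016, 0.0]
force: [-0.1, -0.9, -3.1]
width: 0.461
gripper_force: 50.0
```

```bash
python3 g.py .543 -.2595 .36 57.5
```

```text
t 4.775 pos [0.4952 0.0739 0.36  ] yaw_y 57.52 grip 0.4610114078849795 49.99929562211037 F [-0.1 -0.9 -3.1]
(0.543, -0.2595, 0.36, 57.5) -> [-0.2194 -0.2555  0.    ] spin 0.0003
```

Emit:
jog_arm:
  moves:
    - [-0.015,-0.018,0,0]
    - [-0.045,-0.052,0,0]
    - [-0.075,-0.087,0,0]
    - [-0.105,-0.122,0,0]
    - [-0.135,-0.157,0,0]
    - [-0.165,-0.192,0,0]
    - [-0.19,-0.222,0,0]
    - [-0.21,-0.245,0,0]
    - [-0.219,-0.2555,0,0]
    - [-0.219,-0.2555,0,0]
    - [-0.219,-0.2555,0,0]
    - [-0.219,-0.2555,0,0]

```text
clock: 6.28
position: [0.5432, -0.2577, 0.3602]
ee_rot: [-0.876, -3.017, -0.001]
force: [-0.5, -0.2, -2.2]
width: 0.464
gripper_force: 50.0
```

```bash
python3 - <<'E'
from m import *
from g import rel
rel(.543,-.2595,.30,57.5)
for n in ("scene","side"):
    im=arm.get_image(n); save(im,n+"2")
    for lo,hi,r in ((.215,.245,.031),(.285,.315,.013)):
        m=sel(im,(.543,-.26),.045,lo,hi); print(n,lo,len(m),circ(m,r),m.min(0),m.max(0))
    p=sel(im,(.543,-.26),.03,.126,.136); print("pin",len(p),(p.min(0)+p.max(0))/2)
E
```

```text
t 6.275 pos [ 0.5432 -0.2577  0.3602] yaw_y 57.63 grip 0.46447883660650996 49.99938279390335 F [-0.5 -0.2 -2.2]
(0.543, -0.2595, 0.3, 57.5) -> [-0.0008 -0.0017  0.0602] spin 0.0023
scene 0.215 170 [ 0.54067015 -0.25999374] [ 0.53929451 -0.28681123  0.21525475] [ 0.577349   -0.22860591  0.24496433]
scene 0.285 83 [ 0.54393535 -0.26008188] [ 0.53737157 -0.27117557  0.28564408] [ 0.56348954 -0.24637778  0.31494365]
pin 56 [ 0.54273001 -0.2613811   0.13112021]
side 0.215 202 [ 0.54484932 -0.25623843] [ 0.51176384 -0.28774058  0.21524839] [ 0.55358522 -0.22986285  0.24499777]
side 0.285 110 [ 0.5439349  -0.25703388] [ 0.52960896 -0.2699602   0.28507226] [ 0.54966625 -0.24643458  0.31439908]
pin 103 [ 0.54334046 -0.25850134  0.12950679]
```

Emit:
jog_arm:
  moves:
    - [-0.001,-0.001,0.01,0]
    - [-0.001,-0.001,0.025,0]
    - [-0.001,-0.001,0.06,0]
    - [-0.001,-0.001,0.094,0]
    - [-0.001,-0.001,0.094,0]
    - [-0.001,-0.001,0.06,0]
    - [-0.001,-0.001,0.03,0]
    - [-0.001,-0.001,0,0]
    - [-0.001,-0.001,0,0]
    - [-0.001,-0.001,0,0]

```text
clock: 7.62
position: [0.5428, -0.2602, 0.3584]
ee_rot: [-0.878, -3.014, -0.0]
force: [-0.2, 0.3, -3.0]
width: 0.465
gripper_force: 50.0
```

```bash
python3 - <<'E'
from m import *
from g import rel
for n in ("scene","side"):
    im=arm.get_image(n); save(im,n+"3")
    for lo,hi,r in ((.215,.245,.031),(.285,.315,.013)):
        m=sel(im,(.543,-.26),.045,lo,hi); print(n,lo,len(m),circ(m,r),m.min(0),m.max(0))
    m=sel(im,(.543,-.26),.045,.18,.3); print("bottom", np.percentile(m[:,2],1))
    p=sel(im,(.543,-.26),.03,.11,.136); print("pin",len(p),(p.min(0)+p.max(0))/2,np.median(p[p[:,2]>.12],0))
rel(.47,-.15,.36,75.5)
E
```

```text
scene 0.215 151 [ 0.53993064 -0.26185829] [ 0.53553275 -0.28879314  0.21539795] [ 0.57522403 -0.23083071  0.24469384]
scene 0.285 98 [ 0.5439529  -0.26208714] [ 0.53868968 -0.27573385  0.28520158] [ 0.56958297 -0.24083274  0.31487756]
bottom 0.2154536839262632
pin 75 [ 0.54406498 -0.26087907  0.12300283] [ 0.547989   -0.26075181  0.13055305]
side 0.215 193 [ 0.54440403 -0.25780196] [ 0.5116471  -0.28943359  0.2150186 ] [ 0.55352062 -0.23472339  0.24493428]
side 0.285 121 [ 0.5431452  -0.25893362] [ 0.5284302  -0.27275889  0.28564541] [ 0.54660386 -0.24784376  0.31438574]
bottom 0.21501304049445358
pin 129 [ 0.54261749 -0.2584294   0.12193189] [ 0.54107476 -0.25935012  0.1287136 ]
t 7.725 pos [ 0.5427 -0.2601  0.3584] yaw_y 57.52 grip 0.4645454937623815 49.99954104423523 F [ 0.9  0.1 -3.1]
(0.47, -0.15, 0.36, 75.5) -> [ 0.1204  0.0539 -0.0013] spin -0.3138
```

The mallet is still upright and centred. I can't see how deep that blow went, so I'll strike again and end the call at the bottom to read it.

Emit:
jog_arm:
  moves:
    - [0,0,0.015,0]
    - [0,0,0.05,0]
    - [0,0,0.095,0]

```text
clock: 8.1
position: [0.5433, -0.2605, 0.2635]
ee_rot: [0.878, 3.015, -0.0]
force: [-0.0, 0.5, 3.5]
width: 0.464
gripper_force: 50.0
```

Emit:
jog_arm:
  moves:
    - [0,0,0,0]

```text
clock: 8.22
position: [0.542, -0.2598, 0.2625]
ee_rot: [-0.877, -3.012, -0.0]
force: [0.9, -0.4, 4.1]
width: 0.462
gripper_force: 50.0
```

Emit:
jog_arm:
  moves:
    - [0,0,-0.02,0]
    - [0,0,-0.05,0]
    - [0,0,-0.095,0]
    - [0,0,-0.095,0]
    - [0,0,-0.095,0]
    - [0,0,-0.095,0]

```text
clock: 8.98
position: [0.5427, -0.2601, 0.359]
ee_rot: [-0.878, -3.014, -0.0]
force: [-0.1, 0.1, -2.6]
width: 0.465
gripper_force: 50.0
```

```bash
python3 - <<'E'
from m import *
from g import rel
for n in ("scene","side"):
    im=arm.get_image(n); save(im,n+"4")
    P=cloud(im); c=im["color"].astype(int)
    m=sel(im,(.543,-.26),.045,.18,.3); print("bottom",m[:,2].min(), np.percentile(m[:,2],1))
    q=sel(D if n=="side" else S,(.4955,.075),.045,.005,.1); print("init bottom",q[:,2].min())
    for nm,I,c0,dz in (("now",im,(.543,-.26),.206),("init",S if n=="scene" else D,(.4955,.075),0)):
        q=sel(I,c0,.06,dz+.03,dz+.1); rr=np.hypot(q[:,0]-c0[0],q[:,1]-c0[1])
        print(nm,"neck profile",[ (round(z,3),round(float(np.percentile(rr[abs(q[:,2]-dz-z)<.004],90)),4)) for z in np.arange(.05,.09,.006) if (abs(q[:,2]-dz-z)<.004).any()])
rel(.47,-.15,.372,75.5)
E
```

```text
bottom 0.21868059913712232 0.22202150937801537
init bottom 0.005026921600030955
now neck profile [(np.float64(0.05), 0.0328), (np.float64(0.056), 0.0339), (np.float64(0.062), 0.0336), (np.float64(0.068), 0.0337), (np.float64(0.074), 0.0328), (np.float64(0.08), 0.0282), (np.float64(0.086), 0.0261)]
init neck profile [(np.float64(0.05), 0.0325), (np.float64(0.056), 0.0326), (np.float64(0.062), 0.031), (np.float64(0.068), 0.028), (np.float64(0.074), 0.0244), (np.float64(0.08), 0.0164), (np.float64(0.086), 0.0143)]
bottom 0.21536305095984987 0.2189429929206833
init bottom 0.0053139910072583394
now neck profile [(np.float64(0.05), 0.0302), (np.float64(0.056), 0.0299), (np.float64(0.062), 0.0297), (np.float64(0.068), 0.0288), (np.float64(0.074), 0.0277), (np.float64(0.08), 0.0232), (np.float64(0.086), 0.014)]
init neck profile [(np.float64(0.05), 0.0306), (np.float64(0.056), 0.0299), (np.float64(0.062), 0.0293), (np.float64(0.068), 0.0257), (np.float64(0.074), 0.0193), (np.float64(0.08), 0.0131), (np.float64(0.086), 0.0137)]
t 9.075 pos [ 0.5428 -0.2602  0.3591] yaw_y 57.52 grip 0.45952023811623355 49.99963581562042 F [-0.   0.4 -2.3]
(0.47, -0.15, 0.372, 75.5) -> [ 0.1207  0.0539 -0.0127] spin -0.3138
```

The mallet has slid up about 8 mm in the grip, because the hold row pushed slowly against the spring. I'll add one faster blow with more grip and an instant rebound to be sure.

Emit:
jog_arm:
  moves:
    - [0,0,-0.015,0]
    - [0,0,0.002,0]
    - [0,0,0.05,0]
    - [0,0,0.105,0]
    - [0,0,0.05,0]
    - [0,0,0,0]
    - [0,0,0,0]
    - [0,0,0,0]
  newtons: 60

```text
clock: 10.07
position: [0.5431, -0.2604, 0.36]
ee_rot: [-0.878, -3.016, -0.0]
force: [0.2, 0.3, -3.1]
width: 0.458
gripper_force: 60.0
```

```bash
python3 - <<'E'
from m import *
from g import rel
for n in ("scene","side"):
    im=arm.get_image(n); save(im,n+"5")
    for nm,I,c0,dz in (("now",im,(.543,-.26),.215),("init",S if n=="scene" else D,(.4955,.075),0)):
        q=sel(I,c0,.06,dz+.02,dz+.14)
        for z in np.arange(.03,.13,.014):
            k=q[abs(q[:,2]-dz-z)<.005]
            if len(k)>8: print(n,nm,round(z,3),(np.ptp(k[:,:2],axis=0)*1000).round(1),(k[:,:2].mean(0)-c0).round(4))
im=cv2.imread("pics/side5.png")[170:400,250:500]; cv2.imwrite("pics/c5.png",cv2.resize(im,None,fx=2.6,fy=2.6))
rel(.47,-.15,.372,75.5)
E
```

```text
scene now 0.03 [37.8 57.2] [0.0258 0.0016]
scene now 0.044 [25.2 54.9] [0.0272 0.0064]
scene now 0.058 [45.4 54.5] [0.0259 0.0054]
scene now 0.072 [54.4 54.6] [0.0232 0.002 ]
scene now 0.086 [40.2 44.6] [0.0145 0.0004]
scene now 0.1 [12.  21.2] [ 0.0132 -0.0001]
scene now 0.114 [19.7 20. ] [0.0123 0.0013]
scene now 0.128 [11.8 19.6] [ 0.0133 -0.0018]
scene init 0.03 [28.3 56.2] [ 0.023  -0.0013]
scene init 0.044 [37.  58.9] [ 0.0208 -0.0029]
scene init 0.058 [47.9 58.8] [ 0.0201 -0.0011]
scene init 0.072 [45.8 52.5] [ 0.0083 -0.0001]
scene init 0.086 [21.  23.3] [ 0.0087 -0.0033]
scene init 0.1 [18.6 23.3] [ 0.0077 -0.0035]
scene init 0.114 [11.8 23. ] [ 0.0083 -0.0018]
scene init 0.128 [14.7 22.9] [ 0.0089 -0.0011]
side now 0.03 [36.  46.5] [-0.0173 -0.0113]
side now 0.044 [41.9 51.1] [-0.0181 -0.0111]
side now 0.058 [39.3 55.9] [-0.0174 -0.0102]
side now 0.072 [49.8 57.2] [-0.0118 -0.0053]
side now 0.086 [30.1 41.7] [-0.0057 -0.0044]
side now 0.1 [11.8 23. ] [-0.007  -0.0036]
side now 0.114 [ 7.  18.5] [-0.0094 -0.0004]
side now 0.128 [24.7 40.5] [-0.0098  0.0004]
side init 0.03 [43.7 44.7] [-0.0147 -0.0196]
side init 0.044 [46.8 44.8] [-0.0157 -0.017 ]
side init 0.058 [57.7 49. ] [-0.0128 -0.0138]
side init 0.072 [46.6 47.6] [-0.0057 -0.0052]
side init 0.086 [18.  23.6] [-0.0071 -0.0062]
side init 0.1 [19.4 18.1] [-0.0068 -0.0069]
side init 0.114 [19.5 18.9] [-0.0066 -0.0075]
side init 0.128 [24.4 17.8] [-0.0044 -0.0074]
t 10.175 pos [ 0.5428 -0.2601  0.3589] yaw_y 57.53 grip 0.4598814428925958 60.02584342590126 F [ 0.2  0.1 -2.7]
(0.47, -0.15, 0.372, 75.5) -> [ 0.1205  0.0538 -0.0129] spin -0.3136
```

View pics/c5.png

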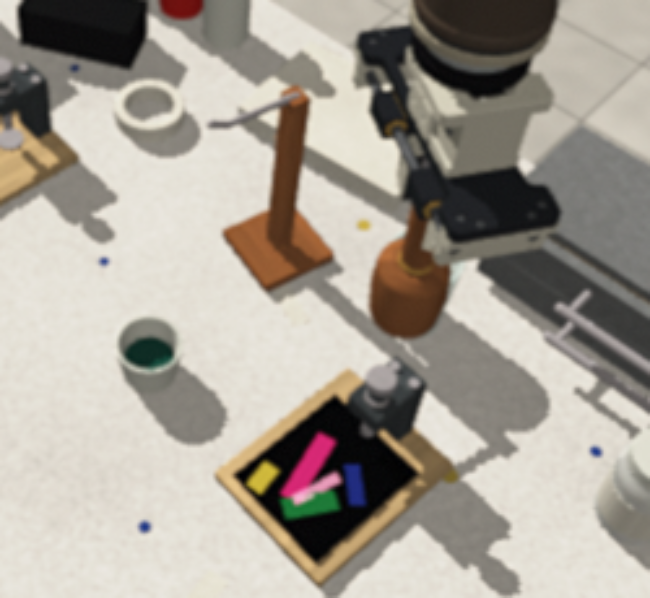

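The pin is up and the mallet upright, but it has slid about 17 mm in total, so the loop's top is near the palm and the depth reached is still unclear. I'll press gently until the eye seats, and measure the depth there.

Emit:
jog_arm:
  moves:
    - [0,0,0.03,0]
    - [0,0,0.06,0]
    - [0,0,0.085,0]
    - [0,0,0.095,0]
    - [0,0,0.1,0]
    - [0,0,0.105,0]
    - [0,0,0.108,0]
    - [0,0,0.11,0]
    - [0,0,0.11,0]

```text
clock: 11.3
position: [0.5435, -0.2607, 0.2506]
ee_rot: [0.878, 3.015, -0.0]
force: [-1.2, -0.1, 4.2]
width: 0.46
gripper_force: 60.0
```

```bash
cat > d.py <<'E'
from m import *
from g import rel
s=arm.observe(); z=s["position"][2]
for n in ("scene","side"):
    im=arm.get_image(n); I=S if n=="scene" else D
    def prof(I,c0):
        q=sel(I,c0,.06,.0,.34); zz=np.arange(.03,.33,.002)
        r=np.hypot(*(q[:,:2]-c0).T)
        return zz,np.array([np.median(r[abs(q[:,2]-t)<.003]) if (abs(q[:,2]-t)<.003).sum()>3 else np.nan for t in zz])
    z0,r0=prof(I,np.array([.4955,.075])); z1,r1=prof(im,s["position"][:2])
    f=lambda zz,r,lo,hi:[zz[k] for k in range(len(zz)-1) if lo<zz[k]<hi and r[k]>=.02>r[k+1]]
    print(n,"shoulder init",f(z0,r0,.05,.12),"now",f(z1,r1,z-.134+.04,z-.134+.12),"tcp",z)
print(s["force"],s["gripper_force"],s["width"],s["clock"])
E
python3 d.py
```

```text
scene shoulder init [np.float64(0.07000000000000003)] now [np.float64(0.19000000000000014)] tcp 0.2505633469815044
side shoulder init [np.float64(0.06800000000000003)] now [np.float64(0.18400000000000014)] tcp 0.2505633469815044
[-1.16269706 -0.0640923   4.15799678] 59.95433670010243 0.4600071303783617 11.3
```

Emit:
jog_arm:
  moves:
    - [0,0,0.003,0]
    - [0,0,0.003,0]

```text
clock: 11.65
position: [0.5433, -0.2605, 0.2472]
ee_rot: [0.878, 3.016, 0.0]
force: [-0.0, -0.7, 4.4]
width: 0.458
gripper_force: 59.9
```

```bash
python3 d.py
```

```text
scene shoulder init [np.float64(0.07000000000000003)] now [np.float64(0.18600000000000014)] tcp 0.24715900064230137
side shoulder init [np.float64(0.06800000000000003)] now [np.float64(0.18200000000000013)] tcp 0.24715900064230137
[-0.0190887  -0.67127347  4.40382429] 59.94104890283779 0.4582094295144497 11.65
```

With no further slip the pin is now about 14–15 mm down. I'll repeat one clean, fast blow to exactly this depth.

Emit:
jog_arm:
  moves:
    - [0,0,-0.04,0]
    - [0,0,-0.065,0]
    - [0,0,-0.065,0]
    - [0,0,-0.04,0]
    - [0,0,0,0]

```text
clock: 12.38
position: [0.5434, -0.2604, 0.2458]
ee_rot: [0.878, 3.015, 0.0]
force: [1.3, 2.7, 58.2]
width: 0.458
gripper_force: 59.7
```

```bash
python3 d.py
```

```text
scene shoulder init [np.float64(0.07000000000000003)] now [np.float64(0.19000000000000014)] tcp 0.2457618561492395
side shoulder init [np.float64(0.06800000000000003)] now [np.float64(0.18200000000000013)] tcp 0.2457618561492395
[ 1.25820825  2.74257082 58.1985623 ] 59.6545134858934 0.4576737694989267 12.375
```

Emit:
jog_arm:
  moves:
    - [0,0,-0.03,0]
    - [0,0,-0.07,0]
    - [0,0,-0.11,0]
    - [0,0,-0.115,0]
    - [0,0,-0.115,0]
    - [0,0,-0.115,0]

```text
clock: 13.22
position: [0.5426, -0.2599, 0.36]
ee_rot: [-0.877, -3.013, -0.001]
force: [-0.7, -0.1, -2.8]
width: 0.45
gripper_force: 59.9
```

```bash
python3 d.py; python3 g.py .47 -.15 .372 75.5
```

```text
scene shoulder init [np.float64(0.07000000000000003)] now [np.float64(0.30600000000000027)] tcp 0.35997998918024326
side shoulder init [np.float64(0.06800000000000003)] now [np.float64(0.30200000000000027)] tcp 0.35997998918024326
[-0.68786655 -0.06645904 -2.754493  ] 59.850009977817535 0.44972433389980493 13.225
t 13.325 pos [ 0.5428 -0.2601  0.3606] yaw_y 57.53 grip 0.44694676711891834 59.85163003206253 F [ 1.  -0.3 -1.6]
(0.47, -0.15, 0.372, 75.5) -> [ 0.1206  0.0538 -0.0112] spin -0.3137
```

The blow bottomed the pin (58 N), so it is struck. Now I'll carry the mallet, turned to the hook's axis, to a point in front of the hook.

Emit:
jog_arm:
  moves:
    - [0.02,0.01,-0.005,-0.05]
    - [0.05,0.022,-0.01,-0.13]
    - [0.08,0.036,-0.011,-0.21]
    - [0.105,0.047,-0.011,-0.28]
    - [0.12,0.054,-0.011,-0.314]
    - [0.12,0.054,-0.011,-0.314]
    - [0.12,0.054,-0.011,-0.314]

```text
clock: 14.2
position: [0.4713, -0.1514, 0.373]
ee_rot: [0.399, 3.116, -0.001]
force: [-0.6, -0.5, -3.7]
width: 0.445
gripper_force: 59.9
```

```bash
python3 g.py .5165 -.002 .3 75.5
```

```text
t 14.2 pos [ 0.4713 -0.1514  0.373 ] yaw_y 75.41 grip 0.44491098796429834 59.91028010845184 F [-0.6 -0.5 -3.7]
(0.5165, -0.002, 0.3, 75.5) -> [-0.0061  0.156   0.073 ] spin -0.0015
```

Emit:
jog_arm:
  moves:
    - [-0.001,0.02,0,0]
    - [-0.002,0.05,0,0]
    - [-0.004,0.085,0,0]
    - [-0.005,0.12,0.01,0]
    - [-0.006,0.145,0.03,0]
    - [-0.006,0.156,0.06,0]
    - [-0.006,0.156,0.073,0]
    - [-0.006,0.156,0.073,0]
    - [-0.006,0.156,0.073,0]
  newtons: 30

```text
clock: 15.32
position: [0.5164, -0.0021, 0.3012]
ee_rot: [0.399, 3.115, 0.0]
force: [1.1, -0.2, -2.0]
width: 0.458
gripper_force: 30.0
```

```bash
python3 - <<'E'
from m import *
from g import rel
s=arm.observe(); c0=s["position"][:2]; z=s["position"][2]
for n in ("scene","side"):
    im=arm.get_image(n); save(im,n+"6")
    q=sel(im,c0,.06,z-.13,z); r=np.hypot(*(q[:,:2]-c0).T)
    print(n,[(round(float(t-z),3),round(float(np.median(r[abs(q[:,2]-t)<.003])),4)) for t in np.arange(z-.07,z-.03,.003) if (abs(q[:,2]-t)<.003).sum()>3])
    for lo,hi,rad in ((z-.10,z-.075,.031),(z-.045,z-.015,.013)):
        m=sel(im,c0,.045,lo,hi); print(len(m),circ(m,rad)-c0)
rel(.596,-.0222,.2065,75.5)
a=cv2.imread("pics/scene6.png")[150:300,220:400];b=cv2.imread("pics/side6.png")[100:340,200:440]
cv2.imwrite("pics/c6.png",np.hstack([cv2.resize(a,(480,400),interpolation=2),cv2.resize(b,(320,320))[0:320].repeat(1,0) if 0 else cv2.copyMakeBorder(cv2.resize(b,(320,320)),0,80,0,0,0)]))
E
```

```text
scene [(-0.07, 0.0316), (-0.067, 0.0312), (-0.064, 0.0312), (-0.061, 0.029), (-0.058, 0.0267), (-0.055, 0.0243), (-0.052, 0.0201), (-0.049, 0.0181), (-0.046, 0.0142), (-0.043, 0.0137), (-0.04, 0.0137), (-0.037, 0.0139), (-0.034, 0.0143), (-0.031, 0.0144)]
139 [0.00239928 0.00098032]
86 [ 0.00184624 -0.00037203]
side [(-0.07, 0.0255), (-0.067, 0.0254), (-0.064, 0.0248), (-0.061, 0.0235), (-0.058, 0.0204), (-0.055, 0.0171), (-0.052, 0.0135), (-0.049, 0.0107), (-0.046, 0.0097), (-0.043, 0.0095), (-0.04, 0.0101), (-0.037, 0.0106), (-0.034, 0.0103), (-0.031, 0.01)]
176 [0.00520993 0.00315597]
70 [0.00333541 0.00171486]
t 15.425 pos [ 0.5164 -0.0017  0.3012] yaw_y 75.44 grip 0.4601035778756214 30.006956979632378 F [-0.2  0.  -2.3]
(0.596, -0.0222, 0.2065, 75.5) -> [-0.082   0.0001  0.0949] spin -0.001
```

View pics/c6.png

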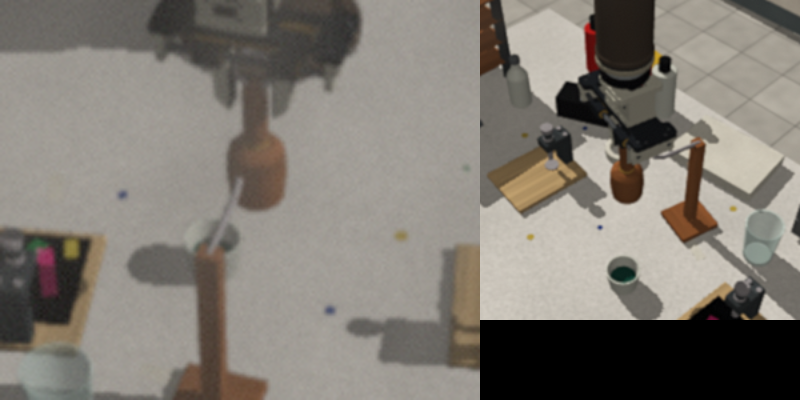

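Scene crop: the mallet at (255,150) is upright with its eye side-on to the hook, whose tip is at (240,180). Eye centre is TCP + 34 mm, so I'll lower it to hook level and then go forward.

Emit:
jog_arm:
  moves:
    - [0,0,0.03,0]
    - [0,0,0.06,0]
    - [0,0,0.085,0]
    - [0,0,0.095,0]
    - [0,0,0.095,0]
    - [0,0,0.095,0]

```text
clock: 16.18
position: [0.5166, -0.0011, 0.2063]
ee_rot: [0.396, 3.115, 0.001]
force: [0.3, 0.0, -1.9]
width: 0.459
gripper_force: 30.0
```

Emit:
jog_arm:
  moves:
    - [-0.01,0,0,0]
    - [-0.02,0,0,0]
    - [-0.03,0,0,0]
    - [-0.04,0,0,0]
    - [-0.05,0,0,0]
    - [-0.06,0,0,0]
    - [-0.06,0,0,0]

```text
clock: 17.05
position: [0.5746, -0.0163, 0.205]
ee_rot: [0.397, 3.116, -0.0]
force: [-0.0, -0.8, -2.3]
width: 0.455
gripper_force: 30.0
```

```bash
python3 - <<'E'
from m import *
from g import rel
rel(.598,-.0227,.2065,75.5)
im=arm.get_image("side"); save(im,"side7")
s2=arm.get_image("scene"); save(s2,"scene7")
a=s2["color"][190:280,250:360,::-1];b=im["color"][150:300,280:430,::-1]
cv2.imwrite("pics/c7.png",np.hstack([cv2.resize(a,(440,400),interpolation=2),cv2.resize(b,(400-40,400),interpolation=2)]))
E
```

```text
t 17.05 pos [ 0.5746 -0.0163  0.205 ] yaw_y 75.49 grip 0.4552907615632717 30.007313266396523 F [-0.  -0.8 -2.3]
(0.598, -0.0227, 0.2065, 75.5) -> [-0.0242 -0.0003 -0.0015] spin -0.0002
```

View pics/c7.png

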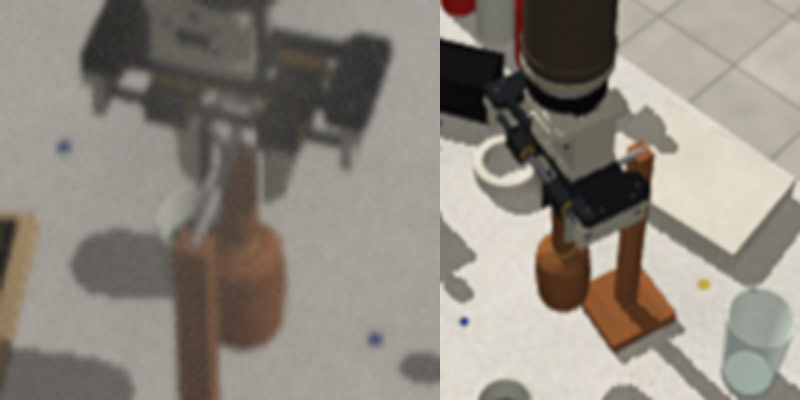

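There's no contact force and the bar's tip (about (225,150) in the left crop) enters between the fingers and into the eye. I'll go on, then lower it onto the bar.

Emit:
jog_arm:
  moves:
    - [-0.008,0,0,0]
    - [-0.016,0,0,0]
    - [-0.025,0,0,0]
    - [-0.025,0,0,0]
    - [-0.025,0,0,0]

```text
clock: 17.77
position: [0.598, -0.0223, 0.205]
ee_rot: [-0.396, -3.116, 0.0]
force: [-0.7, 0.8, -2.4]
width: 0.461
gripper_force: 30.0
```

Emit:
jog_arm:
  moves:
    - [0,0,0.005,0]
    - [0,0,0.01,0]
    - [0,0,0.014,0]
    - [0,0,0.014,0]

```text
clock: 18.27
position: [0.5978, -0.0222, 0.1906]
ee_rot: [-0.396, -3.116, 0.0]
force: [-1.0, 0.7, -1.9]
width: 0.459
gripper_force: 30.0
```

Emit:
jog_arm:
  moves:
    - [0,0,0.001,0]
    - [0,0,0.002,0]
    - [0,0,0.002,0]
    - [0,0,0.002,0]

```text
clock: 18.77
position: [0.5982, -0.0223, 0.1892]
ee_rot: [0.396, 3.116, 0.0]
force: [-0.8, 0.3, -2.9]
width: 0.461
gripper_force: 30.0
```

Emit:
jog_arm:
  moves:
    - [0,0,0.001,0]
    - [0,0,0.002,0]
    - [0,0,0.003,0]
    - [0,0,0.003,0]

```text
clock: 19.27
position: [0.598, -0.0223, 0.186]
ee_rot: [-0.396, -3.116, 0.0]
force: [-0.1, -0.4, -3.0]
width: 0.457
gripper_force: 30.0
```

Emit:
jog_arm:
  moves:
    - [0,0,0.001,0]
    - [0,0,0.002,0]
    - [0,0,0.002,0]
    - [0,0,0.002,0]

```text
clock: 19.77
position: [0.5986, -0.0223, 0.1847]
ee_rot: [0.396, 3.115, 0.0]
force: [-0.2, -1.6, 5.7]
width: 0.456
gripper_force: 30.0
```

```bash
python3 - <<'E'
from m import *
from g import rel
rel(.598,-.0227,.2065,75.5)
s=arm.observe(); c0=s["position"][:2]; z=s["position"][2]
for n,zi in (("scene",.071),("side",.069)):
    im=arm.get_image(n); save(im,n+"8")
    q=sel(im,c0,.05,z-.13,z); 
    if n=="scene": q=q[q[:,0]<.64]
    r=np.hypot(*(q[:,:2]-c0).T)
    print(n,[(round(float(t),3),round(float(np.median(r[abs(q[:,2]-t)<.003])),4)) for t in np.arange(z-.07,z-.04,.003) if (abs(q[:,2]-t)<.003).sum()>3])
    for lo,hi,rad in ((z-.10,z-.075,.031),(z-.045,z-.015,.013)):
        m=sel(im,c0,.045,lo,hi); print(len(m),circ(m,rad)-c0)
    print("low region z>.23 near hook:",[ (round(float(np.nanmin(k[:,2])),3),len(k)) for k in [sel(im,(.571,-.016),.02,.2,.3)] if len(k)])
E
```

```text
t 19.775 pos [ 0.5986 -0.0223  0.1847] yaw_y 75.51 grip 0.4557816937546435 29.96901109814644 F [-0.2 -1.6  5.7]
(0.598, -0.0227, 0.2065, 75.5) -> [ 0.0005 -0.0005 -0.0218] spin 0.0001
scene [(0.115, 0.0326), (0.118, 0.032), (0.121, 0.032), (0.124, 0.0307), (0.127, 0.028), (0.13, 0.0254), (0.133, 0.0216), (0.136, 0.0184), (0.139, 0.0153), (0.142, 0.0133)]
86 [0.003621   0.00022568]
56 [ 0.00142651 -0.00075856]
low region z>.23 near hook: [(0.2, 15)]
side [(0.115, 0.0263), (0.118, 0.026), (0.121, 0.0253), (0.124, 0.0237), (0.127, 0.02), (0.13, 0.0174), (0.133, 0.0136), (0.136, 0.0104), (0.139, 0.0102), (0.142, 0.0106)]
137 [0.00542234 0.00321182]
55 [0.00269075 0.00131943]
low region z>.23 near hook: [(0.236, 141)]
```

The force jumped from -3 to +6 N and the mallet's bottom is at about 61 mm, which is the hanging height: the eye rests on the bar. I'll release.

Emit:
jog_arm:
  moves:
    - [0,0,-0.001,0]
    - [0,0,-0.001,0]
    - [0,0,-0.001,0]
    - [0,0,-0.001,0]
    - [0,0,-0.001,0]
    - [0,0,-0.001,0]
    - [0,0,-0.001,0]
    - [0,0,-0.001,0]
  hand: 0.085

```text
clock: 20.88
position: [0.5981, -0.0223, 0.1852]
ee_rot: [0.396, 3.116, 0.0]
force: [0.4, -0.3, 0.1]
width: 0.924
gripper_force: 0.0
```

Emit:
jog_arm:
  moves:
    - [0,0,-0.008,0]
    - [0,0,-0.025,0]
    - [0,0,-0.05,0]
    - [0,0,-0.09,0]
    - [0,0,-0.13,0]
    - [0,0,-0.16,0]
    - [0,0,-0.16,0]
    - [0,0,-0.16,0]

```text
clock: 21.88
position: [0.5979, -0.0223, 0.3454]
ee_rot: [0.396, 3.116, 0.0]
force: [0.7, 0.6, 0.2]
width: 0.927
gripper_force: 0.0
```

```bash
python3 - <<'E'
from m import *
import time
s=arm.observe(); print(s["clock"],s["position"],s["force"],s["width"])
for n in ("scene","side"):
    im=arm.get_image(n); save(im,n+"9")
    c0=(.598,-.022)
    for lo,hi,rad in ((.07,.12,.031),(.145,.19,.013)):
        m=sel(im,c0,.045,lo,hi); print(n,len(m),circ(m,rad))
    t=sel(im,(.543,-.26),.03,.11,.136); print("pin",np.median(t[t[:,2]>.12],0))
a=cv2.imread("pics/scene9.png")[190:310,240:360];b=cv2.imread("pics/side9.png")[150:300,270:420]
cv2.imwrite("pics/c9.png",np.hstack([cv2.resize(a,(400,400),interpolation=2),cv2.resize(b,(400,400),interpolation=2)]))
E
```

```text
21.875 [ 0.59791054 -0.02228914  0.3453846 ] [0.67514915 0.55377966 0.19185465] 0.9270715856596766
scene 168 [ 0.59672141 -0.02360786]
scene 96 [ 0.59697007 -0.02294856]
pin [ 0.54598992 -0.26030177  0.13098032]
side 262 [ 0.59947481 -0.02003522]
side 120 [ 0.59859571 -0.02183983]
pin [ 0.54033661 -0.25925224  0.128841  ]
```

View pics/c9.png

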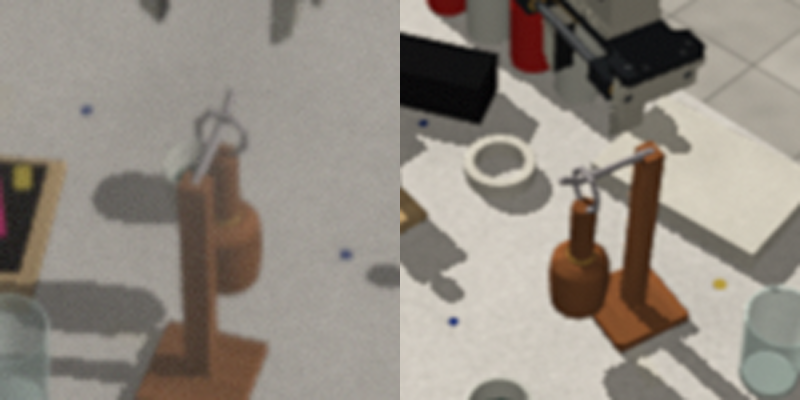

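The mallet hangs upright from the bar by its eye (right crop, about (583,185)), the gripper is clear and the pin is up. I'll let it settle for a second and hand in.

Emit:
jog_arm:
  moves:
    - [0,0,0,0]
    - [0,0,0,0]
    - [0,0,0,0]
    - [0,0,0,0]
    - [0,0,0,0]
    - [0,0,0,0]
    - [0,0,0,0]
    - [0,0,0,0]
    - [0,0,0,0]
    - [0,0,0,0]
    - [0,0,0,0]
    - [0,0,0,0]

```text
clock: 23.48
position: [0.5981, -0.0223, 0.3451]
ee_rot: [-0.396, -3.116, -0.0]
force: [-0.3, -0.8, 0.4]
width: 0.922
gripper_force: 0.0
```

```bash
python3 -c "
from cell import arm
print(arm.sign_off())"
```

```text
the job is handed in; nothing more can be done
None
```

I struck the carded setter's pin with four blows (the last read 58 N at the wrist), the pin is back up, the mallet hangs upright by its eye on the hook, and I handed the job in at about 23.5 s; no verdict came back, and the mallet slid roughly 27 mm up in the grip during the blows.

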